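Set the feed dial, then snap the filler coupler on and hold its valve open

TASK

Get the seedling waterer ready for filling: first turn the black dial on the white watering unit clockwise until its white pointer line stands at the red mark. Then pick up the blue-and-brass coupler, push it squarely onto the tilted brass nipple until both orange latches have snapped over its foot, and press it fully home against the valve spring. Finish while still holding it pressed home with the gripper, the dial still at the red mark, and leave the spoon rest, sink strainer, clothes peg and tea caddy alone.

Things in the scene. Friction and masses are not known exactly. Their poses are not given: they have to be found in the camera images.
- dial (a joint): Angle of the black dial on the white watering unit (250 x 120 x 45 mm, fixed). 0 = pointer towards the unit's front (local -x); grows clockwise seen from above. Red mark (fifth tick, and a red tab beside the disc) at 2.094 rad. Turns to 5 rad, stays where left, friction 0.03 N m. Starts between 0.7 and 1.5.
- dial_grip (a point): On the dial's vertical axis at the height to grip: 82 mm above the sill, 7 mm below the grip bar's top. The bar is 42 mm long along this frame's x, 14 mm thick along y, 32 mm high, on a disc of 44 mm diameter whose top is 23 mm below this point. White pointer line on top of the bar at its -x end. Turns with the dial; z up.
- dial_mark (a point): Red mark on the dial's scale disc, a spot 31 mm from the dial's axis. The white pointer line must point to it.
- nipple_seat (a point): Centre of the round grey seat (44 mm) from which the nipple rises; fixed to the unit. z = nipple axis, outward, tilted 0.42 rad from vertical towards the unit's front (-x). Brass post 14 mm diameter, 30 mm long, tapered tip; steel valve pin (8 mm diameter) ends 40 mm above the seat. Orange latches on this frame's +y and -y sides, up to 27 mm above the seat, 28 mm from the axis (brackets 36 mm).
- valve_pin (a joint): How far the valve pin is pushed in along the nipple's axis, m: 0 = untouched, 0.008 when the coupler's foot rests on the seat. Its spring pushes back with 3.5 N at first and about 9 N when home. If only the latches hold the coupler, it springs back to about 0.004.
- latch_left (a joint): Orange spring latch on the nipple frame's +y side, m: 0 = closed, grows as it is pushed away from the axis. The coupler's foot pushes it 4 to 5 mm aside on its sloping top (both together need up to about 15 N of axial push); it snaps back to 0 over the flange when the foot is less than about 4 mm from the seat.
- latch_right (a joint): The same on the nipple frame's -y side.
- coupler_mid (a point): Centre of the loose coupler, half-way up: round, 82 mm long, about 100 g, standing upright. z = its axis, foot to closed top. From the foot up: brass flange 34 mm diameter, 7 mm thick; brass neck 24 mm diameter to 26 mm; blue grip 32 mm diameter from 26 to 82 mm. A bore from below, 17 mm diameter, 32 mm deep, takes the nipple.
- coupler_foot (a point): Centre of the coupler's foot, the mouth of its bore (41 mm below coupler_mid along its axis); same axes. It meets nipple_seat when home.
- spoon_rest_mid (a point): Middle of the bowl of the blue glazed ceramic spoon rest, loose: bowl 106 x 61 mm, 16 mm high, handle to its -x, 190 mm long in all. Not to be disturbed.
- strainer_mid (a point): Middle of the steel sink strainer basket, loose, 76 mm rim diameter, about 29 mm high with its knob. Not to be disturbed.
- clothes_peg_mid (a point): Middle of the lime plastic clothes peg lying flat, loose, 75 x 17 x 10 mm. Not to be disturbed.
- caddy_lid (a joint): Opening angle of the lid of the small red tea caddy (fixed, 85 x 110 x 91 mm, with a brass knob), 0 = shut. To stay shut.
Mind the look-alikes: they are no part of the job. Of the things that look like the part that bears coupler_mid, the middle-sized one is meant.

How it is judged:
On the way, in this order (a step that is already met when the one before it is completed fails the run):
1. the dial stands at the red mark (within 0.1 rad) (value of joint dial between 1.994 and 2.194 rad), for 0.3 s.
2. the coupler is on the nipple, its foot below both latches, and both have snapped shut (z of coupler_foot in the frame of nipple_seat below 0.0048 m and distance between coupler_foot and nipple_seat below 0.007 m and value of joint each of latch_left, latch_right below 0.0015 m), for 0.1 s.
At the end, for the whole second after the job is handed in: Dial within 0.1 rad of the red mark; coupler square on the nipple (axes within 0.12 rad, foot within 4 mm of the seat centre), both latches shut (under 1.5 mm), and the gripper pressing it (over 2 N) so that the valve pin is in by over 6 mm (latches alone keep it at about 4 mm) (all of step 1 and value of joint valve_pin above 0.006 m and distance between coupler_foot and nipple_seat below 0.004 m and angle between the z axis of coupler_foot and the z axis of nipple_seat, either way round below 0.12 rad and value of joint each of latch_left, latch_right below 0.0015 m and contact force between the fingers and coupler above 2 N); the arm keeps its last pose, push and grip.
It fails at once if the spoon rest, strainer or clothes peg is moved more than 20 mm (distance of any of spoon_rest_mid, strainer_mid, clothes_peg_mid from where it was at the start of the episode above 0.02 m).
It fails at once if the tea caddy's lid is opened (value of joint caddy_lid above 0.15 rad).
It also fails if it takes over 54 s, if anything falls off the work surface, if the arm or the gripper's body presses on something with over 40 N, if the wrist force passes 120 N, or if a joint passes its speed limit or range.

ROBOT

A 6-joint arm with a two-finger parallel gripper is mounted at the origin on the work surface. World frame = base frame: x ahead of the robot, y to its left, z up, the work surface at z = 0. Lengths are in m, angles in rad, forces in N, time in s.
With the tool pointing down it reaches from about 0.375 to 0.925 m from the base axis. Payload 5.7 kg.
Tool frame: the origin (TCP) lies midway between the tips of the shut fingers; the grasp point (between the pads) lies 19 mm behind it; z points along the fingers, x is the direction in which the jaws open and shut, and the axes are right-handed (so a half turn about z gives the same grasp; the last joint's range is limited). The gripper opens to 88 mm and grips with 3 to 60 N. Pads are 20 mm wide; open, the fingers measure 115 mm over their backs; the gripper's body (75 mm by 178 mm) begins 61 mm behind the grasp point.
Start: joints at [-1.264, 0.359, 1.51, -0, 1.272, -0.115], TCP at [0.246, -0.547, 0.223] pointing down, gripper open.
Joint ranges: [-2.97, 2.97], [-1.01, 2.36], [0.21, 2.38], [-0.96, 4.11], [0.2, 2.71], [-2.98, 2.98]. Speed limits (rad/s): [2.39, 2.39, 3.14, 3.14, 3.14, 3.14].

INTERFACE

Orientations are given as a unit quaternion [x, y, z, w].
In Python, from bench import move_ptp, servo_line, goto_joints, move_gripper, sleep, inverse_kinematics, capture, PlanningError, close_job, spot_in, silhouettes, current_clock, current_joint_pos, current_qvel, current_joint_torque, current_position, current_orientation, current_force, current_torque, current_finger_gap gives the robot as it stands. Calls block until the motion is done:
- move_ptp(position, orientation): joint-space move of the TCP to a pose.
- servo_line(position, orientation=None, rate=0.15, contact_N=None): straight line of the TCP; orientation=None keeps the orientation; rate is the mean speed in m/s. With contact_N (N) it stops when the force on the tool has changed by that much, and returns True; else False.
- goto_joints(angles): joint-space move.
- move_gripper(opening): finger opening in m; the grip force is fixed at half the most; returns when the fingers have stopped.
- sleep(seconds).
- inverse_kinematics(position, orientation): joint angles nearest the present ones, or None.
- capture(name): name is "scene" or "side" or "wrist"; returns a dict with "image" (480x640x3 uint8, blue, green, red), "range_z" (480x640 float32, m along the optical axis (not along the pixel's ray), 0 where there is no reading), "intrinsics" (3x3 intrinsics, pixels), "k1" (the pictures are not rectified: a ray, as slopes to the right and down, at radius r is drawn at 1 + k1 r^2 times it, then the intrinsics apply), "R" (3x3) and "t" (3): a world point X has camera coordinates R X + t. Camera axes: x right, y down, z forward; pixel columns grow to the right and rows downward; lengths in m; the calibration is good to about 2 mm. A picture is of the moment at which its call begins.
A pose or a line that the arm cannot do raises PlanningError and nothing moves.
- close_job(): hands the job in, once; it reports no verdict.
Trained networks look in the newest picture that a camera, given by its name, has taken for a name from the list of things; names that differ only in an ending like _2 or _b are one class to them, and where a whole thing is asked for, a point or a joint stands for the part that bears it (a point fixed in the world has none). Each returns a list of dicts, best first, with "conf" (0 to 1); they miss things now and then, are a little off and sometimes report something else, mostly with a low value. They report only what shows in the picture. A call takes as long as a camera call. They do not tell look-alikes from the thing itself.
- spot_in(camera, query): "xy" ([column, row] in pixels, amid what is visible of it).
- silhouettes(camera, query): "region" (480x640 bool, what is visible of it) and "xy" ([column, row] in pixels, amid what is visible of it).
Readings, each from a call of its own:
- current_clock(): time.
- current_joint_pos(): joint angles.
- current_qvel(): joint speeds.
- current_joint_torque(): joint torques, N m.
- current_position(): TCP position.
- current_orientation(): TCP orientation.
- current_force(): force on the tool from outside, world axes, zero at the start.
- current_torque(): the same for the moment, N m.
- current_finger_gap(): finger opening in m.
Only numpy, scipy, OpenCV 4.12 (cv2) and the standard library are available. Lean on these libraries where they do the work, as an engineer would, in place of code of your own. Each camera call takes 0.05 s, during which the arm holds its last target. There are 200 camera calls.

## Working session

There is one attempt and no reset: what is moved stays moved. The work goes in short steps, each a Python script; the robot and the scene stay as the last script left them, time stands still between calls to the robot, and variables do not carry over. Pictures are saved under pics/ and viewed, about 8 in all and at most 12, crops included, and the job is handed in when it is done.

```bash
ls; mkdir -p pics; cat > h.py <<'E'
import numpy as np, cv2
from bench import *
from scipy.spatial.transform import Rotation as Rn
def world(c,uv,z=None):
    """pixels (N,2) -> world points using depth"""
    uv=np.atleast_2d(uv).astype(float); K=c["intrinsics"]
    d=(uv-[K[0,2],K[1,2]])/[K[0,0],K[1,1]]; s=d.copy()
    for _ in range(8): s=d/(1+c["k1"]*(s**2).sum(1,keepdims=True))
    if z is None: z=c["range_z"][uv[:,1].round().astype(int),uv[:,0].round().astype(int)]
    X=np.c_[s,np.ones(len(s))]*np.reshape(z,(-1,1))
    return (X-c["t"])@c["R"]
def cloud(c,mask):
    v,u=np.nonzero(mask&(c["range_z"]>0)); return world(c,np.c_[u,v]),np.c_[u,v]
E
python3 - <<'E'
from h import *
ims=[]
for n in ["scene","side"]:
    c=capture(n); cv2.imwrite(f"pics/{n}0.png",c["image"]); np.savez(f"{n}0.npz",**c)
    print(n,"cam at",-c["R"].T@c["t"])
    for q in ["dial","dial_mark","nipple_seat","coupler_mid","spoon_rest_mid","strainer_mid","clothes_peg_mid","caddy_lid"]:
        for d in (silhouettes(n,q) if q not in("dial_mark","nipple_seat") else spot_in(n,q))[:5]:
            s=f'{q} {d["conf"]:.2f} {np.round(d["xy"])}'
            if "region" in d:
                P,_=cloud(c,d["region"]); 
                if len(P): s+=f' n={len(P)} med {np.median(P,0).round(3)} lo {np.percentile(P,2,0).round(3)} hi {np.percentile(P,98,0).round(3)}'
            else: s+=str(world(c,d["xy"]).round(3))
            print(s)
print(current_clock())
E
```

```text
pics
scene cam at [0.99124012 0.5207596  1.20755768]
dial 0.65 [318. 274.] n=273 med [0.601 0.104 0.068] lo [0.575 0.083 0.054] hi [0.616 0.123 0.091]
dial_mark 0.55 [317. 286.][[0.613 0.12  0.051]]
nipple_seat 0.78 [284. 229.][[ 0.581 -0.04   0.083]]
coupler_mid 0.95 [286. 151.] n=490 med [ 0.416 -0.229  0.075] lo [ 0.39  -0.265  0.003] hi [ 0.429 -0.218  0.11 ]
coupler_mid 0.84 [256. 165.] n=294 med [ 0.496 -0.261  0.055] lo [ 0.477 -0.281  0.001] hi [ 0.507 -0.252  0.085]
coupler_mid 0.56 [277. 181.] n=141 med [ 0.478 -0.186  0.042] lo [ 0.465 -0.201  0.003] hi [ 0.486 -0.18   0.063]
spoon_rest_mid 0.59 [181. 224.] n=1032 med [ 0.735 -0.273  0.008] lo [ 0.708 -0.336  0.   ] hi [ 0.765 -0.154  0.018]
strainer_mid 0.63 [448. 323.] n=689 med [0.434 0.388 0.02 ] lo [ 0.407  0.356 -0.001] hi [0.47  0.422 0.027]
clothes_peg_mid 0.62 [360. 210.] n=169 med [0.371 0.009 0.008] lo [ 0.351 -0.029 -0.003] hi [0.386 0.038 0.014]
caddy_lid 0.98 [367. 388.] n=2090 med [0.7   0.375 0.091] lo [0.655 0.318 0.087] hi [0.745 0.426 0.135]
side cam at [ 0.33548855 -0.80687468  0.84536431]
dial 0.54 [32
[... 332 characters left out ...]
86 -0.   ] hi [ 0.501 -0.229  0.084]
coupler_mid 0.59 [272. 368.] n=1410 med [ 0.402 -0.254  0.077] lo [ 0.384 -0.262  0.002] hi [ 0.424 -0.224  0.109]
spoon_rest_mid 0.65 [462. 363.] n=2321 med [ 0.731 -0.279  0.008] lo [ 0.701 -0.34   0.003] hi [ 0.76  -0.157  0.017]
strainer_mid 0.87 [238. 169.] n=489 med [0.436 0.396 0.017] lo [ 0.404  0.357 -0.   ] hi [0.468 0.422 0.025]
clothes_peg_mid 0.65 [229. 287.] n=249 med [0.366 0.004 0.007] lo [ 0.347 -0.031 -0.003] hi [0.381 0.035 0.012]
caddy_lid 0.71 [340. 134.] n=929 med [0.687 0.363 0.09 ] lo [0.648 0.312 0.077] hi [0.738 0.426 0.132]
caddy_lid 0.18 [326. 218.] n=325 med [0.586 0.094 0.064] lo [0.572 0.079 0.053] hi [0.609 0.12  0.09 ]
0.9
```

```bash
python3 - <<'E'
import cv2,numpy as np
a=cv2.imread("pics/scene0.png")[120:320,220:400]; b=cv2.imread("pics/side0.png")[190:410,230:430]
a=cv2.resize(a,(396,440),interpolation=3);b=cv2.resize(b,(400,440),interpolation=3)
cv2.imwrite("pics/crop1.png",np.hstack([a,b]))
E
```

```text
(no output)
```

View pics/crop1.png

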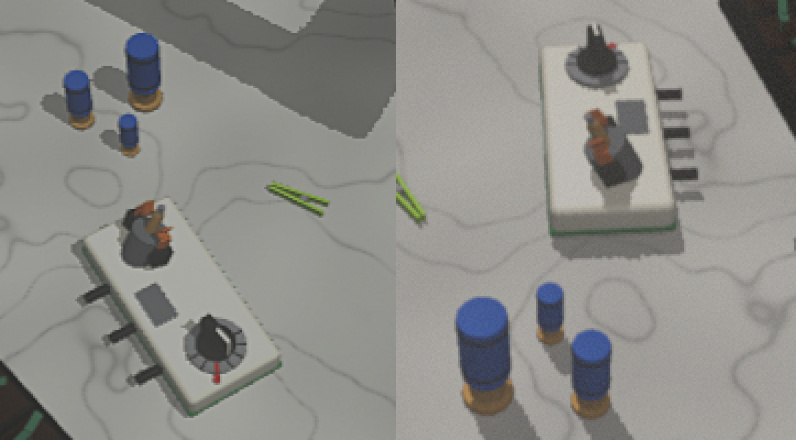

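View pics/scene0.png

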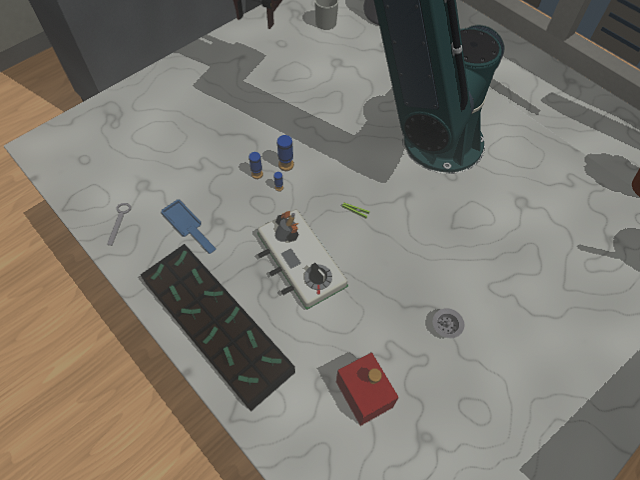

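Three blue couplers in the scene image: (286,151), about 110 mm tall; (256,165), about 84 mm; and (277,181), about 62 mm. The enlarged crop confirms that (256,165) is the middle-sized one and fits the 82 mm length. The dial is at about (318,274), with its red tab at (317,290) and its pointer to the right of the bar. The nipple at (286,225) leans towards the robot. Next I'll look closer with the wrist camera.

```bash
cat >> h.py <<'E'
def down(a): return Rn.from_matrix(np.array([[np.cos(a),np.sin(a),0],[np.sin(a),-np.cos(a),0],[0,0,-1]]).T).as_quat()
def pick(p,angs):
    """of the gripper yaws in angs, the reachable one with least joint-6 angle"""
    r=[(abs(j[5]),a) for a in angs for j in [inverse_kinematics(p,down(a))] if j is not None]
    return min(r)[1]
E
python3 - <<'E'
from h import *
# unit yaw from existing clouds: white top z~.045
for n in ["scene","side"]:
    c=dict(np.load(n+"0.npz")); P,_=cloud(c,np.ones((480,640),bool))
    bgr=c["image"][(c["range_z"]>0)]
    m=(abs(P[:,2]-.045)<.004)&(P[:,0]>.45)&(P[:,0]<.72)&(P[:,1]>-.2)&(P[:,1]<.25)
    (cx,cy),(w,h),an=cv2.minAreaRect((P[m,:2]*1000).astype(np.float32)); print(n,m.sum(),cx,cy,w,h,an)
print(Rn.from_quat(current_orientation()).as_matrix().round(2))
for i,(p) in enumerate([[.49,-.25,.33],[.58,.03,.36]]):
    a=pick(p,np.arange(-3.1,3.1,.2)); print("yaw",a)
    if i: a=pick(p,[np.pi/2,-np.pi/2,0,np.pi])
    move_ptp(p,down(a)); c=capture("wrist"); cv2.imwrite(f"pics/w{i}.png",c["image"]); np.savez(f"w{i}.npz",**c)
    print(-c["R"].T@c["t"],c["R"].round(2).tolist(),current_joint_pos())
    for q in ["dial","coupler_mid"]:
        for d in silhouettes("wrist",q):
            P,_=cloud(c,d["region"]); print(q,d["conf"],d["xy"],len(P),np.percentile(P,[2,50,98],0).round(4).tolist())
    for q in ["dial_mark","nipple_seat","dial_grip"]:
        for d in spot_in("wrist",q): print(q,d["conf"],d["xy"],world(c,d["xy"]).round(4))
print(current_clock())
im=np.hstack([cv2.imread(f"pics/w{i}.png") for i in (0,1)]); cv2.imwrite("pics/w.png",cv2.resize(im,(800,300),interpolation=cv2.INTER_AREA))
E
```

```text
scene 2760 570.2692260742188 -28.139129638671875 361.9947509765625 127.22996520996094 76.98097229003906
side 3470 562.7362670898438 -34.76588439941406 367.1846923828125 127.49284362792969 76.47132110595703
[[ 0.41 -0.91 -0.  ]
 [-0.91 -0.41  0.  ]
 [-0.    0.   -1.  ]]
yaw -0.4999999999999978
[ 0.52514661 -0.18554503  0.49382588] [[0.88, -0.48, -0.0], [-0.46, -0.84, 0.27], [-0.13, -0.24, -0.96]] [-5.99069956e-01  2.06579163e-01  1.46142220e+00 -4.30505156e-04
  1.47430808e+00 -9.73734042e-02]
coupler_mid 0.91 [254.9, 227.6] 1852 [[0.3892, -0.256, 0.0098], [0.4141, -0.2353, 0.1087], [0.4266, -0.218, 0.1109]]
coupler_mid 0.65 [331.6, 214.9] 895 [[0.4745, -0.282, 0.0055], [0.4902, -0.2635, 0.0835], [0.504, -0.2522, 0.0856]]
coupler_mid 0.6 [286.2, 160.9] 420 [[0.4619, -0.2014, 0.0056], [0.4746, -0.1909, 0.0616], [0.4835, -0.1801, 0.0634]]
nipple_seat 0.81 [297.8, 8.0] [[ 0.5613 -0.0661  0.0784]]
dial_grip 0.46 [502.3, 113.7] [[ 0.7327 -0.2696  0.0071]]
dial_grip 0.32 [130.8, 58.5] [[0.3631 0.0072 0.003 ]]
yaw -0.09999999999999742
[0.57990224 0.10347268 0.5240417 ] [[1.0, -0.0, -0.0], [-0.0, -0.96, 0.27], [-0.0, -0.27, -0.96]] [-6.91409842e-02  2.39315039e-01  1.34728457e+00 -6.43071857e-04
  1.55534685e+00 -6.72591503e-02]
dial 0.83 [337.1, 133.7] 1039 [[0.5743, 0.0842, 0.0596], [0.5925, 0.1032, 0.0624], [0.6125, 0.1213, 0.0933]]
coupler_mid 0.91 [259.6, 408.0] 398 [[0.4741, -0.2823, 0.0718], [0.4887, -0.2651, 0.0838], [0.5028, -0.2528, 0.0855]]
coupler_mid 0.79 [197.5, 403.7] 536 [[0.3931, -0.2566, 0.0044], [0.4128, -0.2388, 0.1092], [0.4262, -0.2189, 0.1112]]
coupler_mid 0.67 [248.4, 341.5] 518 [[0.4614, -0.1996, 0.0048], [0.4737, -0.1845, 0.0482], [0.4827, -0.1796, 0.0633]]
dial_mark 0.59 [354.5, 111.6] [[0.6172 0.1305 0.0487]]
dial_grip 0.56 [333.8, 133.3] [[0.5911 0.105  0.094 ]]
4.1167
```

View pics/w1.png

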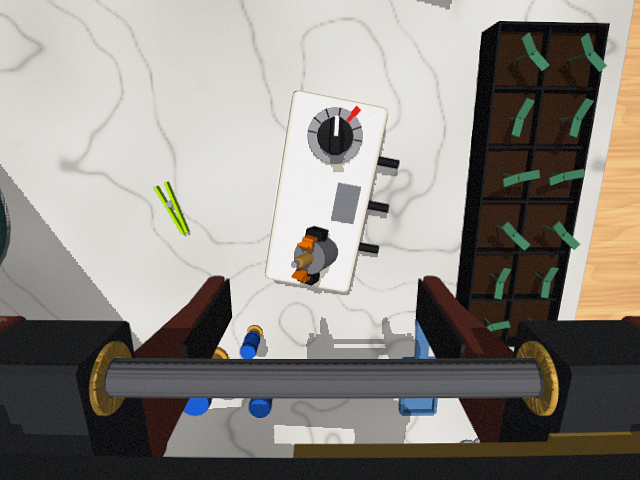

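Wrist view: the dial bar is at (336,130) with its pointer straight up (world +y). The red tab is at (352,114), the nipple with its orange latches at (310,255), and the display window between them. Now to fit the geometry from this view.

```bash
python3 - <<'E'
from h import *
c=dict(np.load("w1.npz")); P,uv=cloud(c,np.ones((480,640),bool)); col=c["image"][uv[:,1],uv[:,0]].astype(int)
reg=(P[:,0]>.45)&(P[:,0]<.7)&(P[:,1]>-.13)&(P[:,1]<.2)
m=reg&(abs(P[:,2]-.047)<.006)&(col.min(1)>190)
hull=(P[m,:2]*1000).astype(np.float32)
r=cv2.minAreaRect(hull); print("unit",m.sum(),r,np.median(P[m,2]))
# bar
b=reg&(P[:,2]>.082)&(P[:,1]>.06)
(q,s,a)=cv2.minAreaRect((P[b,:2]*1000).astype(np.float32)); print("bar",b.sum(),q,s,a,np.median(P[b,2]))
w=b&(col.min(1)>150); print("pointer",w.sum(),P[w].mean(0))
d=reg&(abs(P[:,2]-.0605)<.004)&(P[:,1]>.06); print("disc",cv2.minEnclosingCircle((P[d,:2]*1000).astype(np.float32)),np.percentile(P[d],[0,100],0))
red=reg&(col[:,2]>150)&(col[:,1]<80)&(P[:,1]>.08);print("red",red.sum(),P[red].mean(0))
im=cv2.resize(c["image"][85:300,260:390],(468,774),interpolation=cv2.INTER_CUBIC)
im=cv2.resize(c["image"][220:300,270:360],(720,640),interpolation=cv2.INTER_CUBIC)[:600]
cv2.imwrite("pics/nip.png",im)
for nm,mm in [("orange",(col[:,2]>160)&(col[:,1]<130)&(col[:,0]<60)),("all",np.ones(len(P),bool))]:
    k=reg&mm&(P[:,2]>.06)&(P[:,1]<.0); print(nm,k.sum(),np.percentile(P[k],[1,50,99],0).round(4).tolist())
E
```

```text
unit 11337 ((578.4172973632812, 24.609405517578125), (245.7193603515625, 116.42401123046875), 79.20856475830078) 0.046954763320881186
bar 13494 (578.967041015625, 91.77555847167969) (155.03466796875, 63.54829025268555) 0.0 0.4575688230133923
pointer 81 [0.59307101 0.11269693 0.09693828]
disc ((593.4140014648438, 102.33268737792969), 21.684988021850586) [[0.57188492 0.08321894 0.05822024]
 [0.61504675 0.12268349 0.06434801]]
red 80 [0.61539671 0.1282549  0.051088  ]
orange 220 [[0.5415, -0.0685, 0.09], [0.5542, -0.0372, 0.0973], [0.5655, -0.0158, 0.108]]
all 1706 [[0.5423, -0.0782, 0.0615], [0.565, -0.0391, 0.0836], [0.5903, -0.0083, 0.1169]]
```

View pics/nip.png

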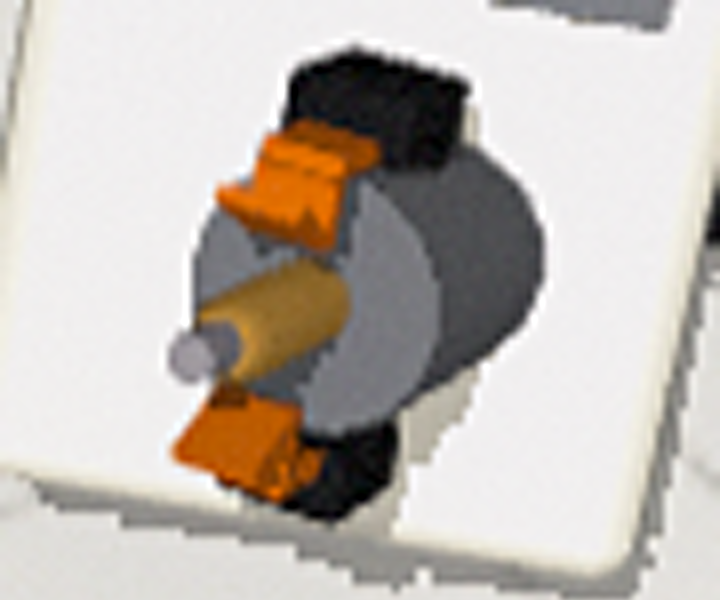

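```bash
cat > nip.py <<'E'
from h import *
from scipy.optimize import least_squares
YAW=-.188; t=.42
X=np.array([np.cos(YAW),np.sin(YAW),0]); Y=np.array([-X[1],X[0],0])
AX=np.cos(t)*np.array([0,0,1])-np.sin(t)*X; NX=np.cross(Y,AX); B=np.array([NX,Y,AX])  # rows
def fit(c,verbose=1):
    P,uv=cloud(c,np.ones((480,640),bool)); hsv=cv2.cvtColor(c["image"],cv2.COLOR_BGR2HSV)[uv[:,1],uv[:,0]].astype(int)
    g0=np.array([.567,-.042,.08]); Q=(P-g0)@B.T
    near=(np.hypot(Q[:,0],Q[:,1])<.045)&(abs(Q[:,2])<.06); Q=Q[near]; H,S,V=hsv[near].T
    seat=(abs(Q[:,2])<.012)&(S<60)&(V>60)&(np.hypot(Q[:,0],Q[:,1])<.024); s=np.median(Q[seat,2]) if seat.sum() else np.nan
    br=(Q[:,2]>.004+np.nan_to_num(s))&(Q[:,2]<.031+np.nan_to_num(s))&(H>12)&(H<28)&(S>90)&(np.hypot(Q[:,0],Q[:,1])<.016)
    ax=least_squares(lambda v:np.hypot(Q[br,0]-v[0],Q[br,1]-v[1])-.007,[0,0],loss="soft_l1",f_scale=.001).x if br.sum()>8 else [np.nan]*2
    orange=(H<10)&(S>180)&(Q[:,2]>.01)
    p=(np.hypot(Q[:,0]-ax[0],Q[:,1]-ax[1])<.006)&(Q[:,2]>.031+np.nan_to_num(s))
    print("n seat,brass,orange",seat.sum(),br.sum(),orange.sum(),"seat_z",np.round(s,4),"axis",np.round(ax,4),
      "seat y-mid",((Q[seat,1].max()+Q[seat,1].min())/2).round(4),"x range",np.percentile(Q[seat,0],[1,99]).round(4),
      "orange y",np.percentile(Q[orange,1],[1,99]).round(4),"z",np.percentile(Q[orange,2],[2,98]).round(4),"pin z",np.percentile(Q[p,2],[50,95]).round(4) if p.sum() else None,p.sum())
    return g0+np.array([ax[0],ax[1],s])@B
if __name__=="__main__":
    for n in ["scene0","side0","w1"]:
        c=dict(np.load(n+".npz")); print(n,fit(c).round(4))
        P,uv=cloud(c,np.ones((480,640),bool)); col=c["image"][uv[:,1],uv[:,0]].astype(int)
        k=(P[:,1]>.0)&(P[:,1]<.07)&(abs(P[:,0]-.58)<.03)&(abs(P[:,2]-.045)<.01); print("unit top z",np.median(P[k,2]),k.sum())
        b=(np.hypot(P[:,0]-.593,P[:,1]-.103)<.022)&(P[:,2]>.082)&(P[:,2]<.1)
        r=cv2.minAreaRect((P[b,:2]*1000).astype(np.float32)); print("bar",b.sum(),r,np.median(P[b,2]))
        b=(np.hypot(P[:,0]-.49,P[:,1]+.267)<.022)&(P[:,2]>.077)&(P[:,2]<.1)
        print("coupler top",cv2.minEnclosingCircle((P[b,:2]*1000).astype(np.float32)),P[b].mean(0),b.sum())
E
python3 nip.py; sed -i 's/^/ /;s/^ //' nip.py; python3 - <<'E'
from h import *
c=dict(np.load("w0.npz")); P,uv=cloud(c,np.ones((480,640),bool))
b=(np.hypot(P[:,0]-.49,P[:,1]+.267)<.022)&(P[:,2]>.077)&(P[:,2]<.1)
print("w0 coupler top",cv2.minEnclosingCircle((P[b,:2]*1000).astype(np.float32)),P[b].mean(0),b.sum())
E
```

```text
w0 coupler top ((488.4378967285156, -267.84246826171875), 16.095386505126953) [ 0.48874552 -0.26712678  0.08371032] 636Traceback (most recent call last):
  File "nip.py", line 21, in <module>
    c=dict(np.load(n+".npz")); print(n,fit(c).round(4))
                                       ~~~^^^
  File "nip.py", line 17, in fit
    "orange y",np.percentile(Q[orange,1],[1,99]).round(4),"z",np.percentile(Q[orange,2],[2,98]).round(4),"pin z",np.percentile(Q[p,2],[50,95]).round(4) if p.sum() else None,p.sum())
               ~~~~~~~~~~~~~^^^^^^^^^^^^^^^^^^^^
    return _quantile_unchecked(
        a, q, axis, out, overwrite_input, method, keepdims, weights)
    return _ureduce(a,
                    func=_quantile_ureduce_func,
    ...<5 lines>...
                    overwrite_input=overwrite_input,
                    method=method)
    r = func(a, **kwargs)
    result = _quantile(arr,
                       quantiles=q,
    ...<2 lines>...
                       out=out,
                       weights=wgt)
    slices_having_nans = np.isnan(arr[-1, ...])
                                  ~~~^^^^^^^^^
IndexError: index -1 is out of bounds for axis 0 with size 0
```

```bash
sed -i 's/orange=(H<10)&(S>180)&(Q\[:,2\]>.01)/orange=(H<13)\&(S>130)\&(Q[:,2]>.01)/; s/\["scene0","side0","w1"\]/["w1","scene0","side0"]/' nip.py
sed -i 's/    for n in/    for n in/; s/c=dict(np.load(n+".npz")); print(n,fit(c).round(4))/c=dict(np.load(n+".npz"))\n        try: print(n,fit(c).round(4))\n        except IndexError as e: print(n,"no fit")/' nip.py; python3 nip.py
```

```text
n seat,brass,orange 562 180 26 seat_z 0.0023 axis [0.0014 0.006 ] seat y-mid -0.0026 x range [-0.0228  0.0163] orange y [-0.0239  0.0248] z [0.0127 0.0273] pin z None 0
w1 [ 0.5685 -0.0362  0.0827]
unit top z 0.0473038848135044 2564
bar 469 ((593.28662109375, 102.80579376220703), (41.553489685058594, 14.072604179382324), 87.06945037841797) 0.09110645862347608
coupler top ((487.4484558105469, -267.63128662109375), 16.420629501342773) [ 0.48780998 -0.26585249  0.08341786] 382
n seat,brass,orange 137 34 38 seat_z -0.0015 axis [-0.0042 -0.0042] seat y-mid -0.0002 x range [-0.0151  0.0181] orange y [-0.0246  0.0257] z [0.0107 0.0258] pin z [0.0377 0.0418] 15
scene0 [ 0.5631 -0.0455  0.0769]
unit top z 0.04500919325678174 576
bar 104 ((595.47705078125, 102.78511810302734), (42.13356018066406, 14.681839942932129), 86.6200180053711) 0.08766866219112467
coupler top ((490.94049072265625, -268.1487731933594), 17.96369743347168) [ 0.49115766 -0.2677034   0.0814839 ] 89
n seat,brass,orange 157 28 8 seat_z -0.0001 axis [-0.0089 -0.0044] seat y-mid -0.0005 x range [-0.0223  0.0138] orange y [-0.0309 -0.0258] z [0.0134 0.0287] pin z [0.0379 0.0413] 26
side0 [ 0.5583 -0.0448  0.0762]
unit top z 0.04476789381682303 514
bar 90 ((590.8025512695312, 102.6163330078125), (42.18878936767578, 14.016117095947266), 85.96124267578125) 0.08765757981662281
coupler top ((485.7418212890625, -270.07611083984375), 16.716705322265625) [ 0.48604268 -0.27098106  0.08105528] 265
```

```bash
python3 - <<'E'
from h import *
p=np.array([.5933,.1028,.063]); a0=np.deg2rad(87.07-90); tgt=a0-(2.094-np.deg2rad(169.2-87.07))
print(a0,tgt)
move_gripper(.045)
move_ptp(p+[0,0,.07],down(a0)); servo_line(p,rate=.1)
move_gripper(0); print("gap",current_finger_gap(),current_force())
for a in np.linspace(a0,tgt,5)[1:]: move_ptp(p,down(a))
print(current_position(),current_force(),current_torque(),current_clock())
sleep(.2); move_gripper(.04); servo_line(p+[0,0,.09],rate=.2)
# look at the dial & nipple from above front
pp=[.56,-.03,.33]; move_ptp(pp,down(0))
c=capture("wrist"); np.savez("w2.npz",**c); cv2.imwrite("pics/w2.png",c["image"])
P,uv=cloud(c,np.ones((480,640),bool))
b=(np.hypot(P[:,0]-.593,P[:,1]-.103)<.022)&(P[:,2]>.082)&(P[:,2]<.1)
print("bar",cv2.minAreaRect((P[b,:2]*1000).astype(np.float32)),current_clock())
E
python3 - <<'E'
import cv2,numpy as np
im=cv2.imread("pics/w2.png"); cv2.imwrite("pics/w2c.png",cv2.resize(im[20:300,220:420],(560,784),interpolation=3)[:600])
E
```

```text
-0.05113814708343398 -0.7116992324204912
gap 0.013697768559566666 [-0.09191929 -0.37521207  1.71317449]
[0.59399856 0.10265314 0.06321488] [ 2.88299271 -2.82615247  1.1915818 ] [-0.3533692  -0.47889705 -0.05606843] 8.45
bar ((593.5077514648438, 102.5145034790039), (42.58992385864258, 14.130010604858398), 49.60565948486328) 10.8083
```

View pics/w2c.png

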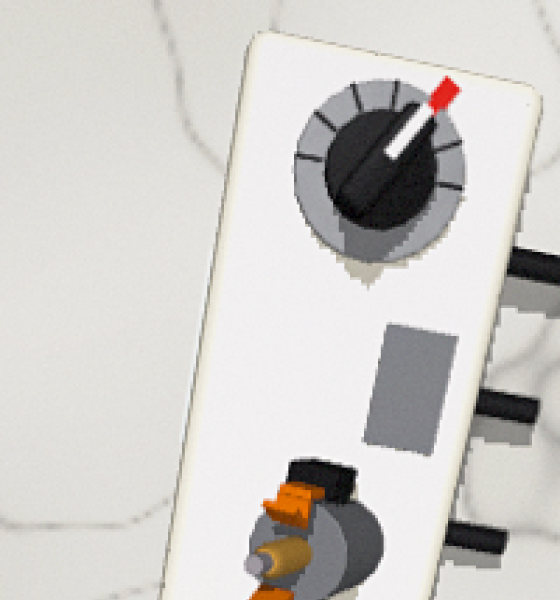

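The picture shows the white pointer line aimed straight at the red tab, with the bar at 49.6° against a target of 49.2°. The dial is set. Now the nipple fit, using a tighter brass mask.

```bash
cat > nip2.py <<'E'
from nip import *
def fit2(c,g0=np.array([.567,-.042,.08]),tag="",show=False):
    """model-based: render seat disc/post/pin axis? simple: brass + pin pixels, axis known"""
    P,uv=cloud(c,np.ones((480,640),bool)); hsv=cv2.cvtColor(c["image"],cv2.COLOR_BGR2HSV)[uv[:,1],uv[:,0]].astype(int)
    Q=(P-g0)@B.T; near=(np.hypot(Q[:,0],Q[:,1])<.03)&(Q[:,2]>-.01)&(Q[:,2]<.05); Q=Q[near];uv=uv[near];H,S,V=hsv[near].T
    seat=(abs(Q[:,2])<.008)&(S<70)&(V>85); s=np.median(Q[seat,2])
    rim=cv2.minEnclosingCircle((Q[seat,:2]*1000).astype(np.float32))
    br=(H>=15)&(H<=30)&(S>90)&(Q[:,2]>s+.003)&(abs(Q[:,1])<.013)
    f=lambda v:np.hypot(Q[br,0]-v[0],Q[br,1]-v[1])-.007
    r=least_squares(f,[0,0],loss="soft_l1",f_scale=.001)
    v=r.x; pin=(np.hypot(Q[:,0]-v[0],Q[:,1]-v[1])<.007)&(Q[:,2]>s+.032)&(S<90)
    top=pin&(Q[:,2]>s+.037)
    print(tag,"seat",seat.sum(),s.round(4),"rim",np.round(rim[0],1),round(rim[1],1),"brass",br.sum(),v.round(4),"H",np.percentile(H[br],[5,95]),"z",np.percentile(Q[br,2],[2,98]).round(4),"ymid",((Q[br,1].min()+Q[br,1].max())/2).round(4),"res",np.abs(r.fun).mean().round(5),
      "pin",pin.sum(),"tip",top.sum(),Q[top].mean(0).round(4))
    return g0+np.array([v[0],v[1],s])@B
if __name__=="__main__":
    for n in ["w1","w2","scene0","side0"]: print(fit2(dict(np.load(n+".npz")),tag=n).round(4))
E
python3 nip2.py
```

```text
w1 seat 408 0.0026 rim [-6.6  0.7] 25.2 brass 162 [0.0029 0.0044] H [17. 19.] z [0.0066 0.0331] ymid 0.0006 res 0.00212 pin 2 tip 0 [nan nan nan]
[ 0.5694 -0.038   0.0835]
w2 seat 521 0.0026 rim [-6.6  1.3] 25.7 brass 174 [0.0045 0.0019] H [17. 19.] z [0.0065 0.0341] ymid 0.0016 res 0.00205 pin 1 tip 0 [nan nan nan]
[ 0.5704 -0.0407  0.0842]
scene0 seat 62 -0.0005 rim [-2.8 -2.9] 22.2 brass 36 [-0.0047 -0.004 ] H [17.   18.25] z [0.0037 0.0312] ymid 0.0024 res 0.00164 pin 13 tip 10 [-0.0031 -0.0025  0.0392]
[ 0.5623 -0.0452  0.0776]
side0 seat 146 0.0005 rim [ 0.2 -0.3] 29.5 brass 23 [-0.0094 -0.0054] H [15. 18.] z [0.009  0.0309] ymid -0.0081 res 0.00085 pin 23 tip 14 [-0.0077 -0.0058  0.0396]
[ 0.5574 -0.0457  0.0766]nip2.py:14: RuntimeWarning: Mean of empty slice.
  "pin",pin.sum(),"tip",top.sum(),Q[top].mean(0).round(4))
  ret = um.true_divide(
```

```bash
python3 - <<'E'
from nip import *
g0=np.array([.567,-.042,.08])
for n,u in [("w1",(293.75,264.6)),("w2",(311.8,221.8))]:
    c=dict(np.load(n+".npz")); x,y=map(round,u)
    z=c["range_z"][y-3:y+4,x-3:x+4]; print(np.round(z,3).tolist())
    d=np.median(c["range_z"][y-1:y+2,x-1:x+2]); w=world(c,u,d)[0]; print(n,d,w,((w-g0)@B.T).round(4))
    print(cv2.cvtColor(c["image"],cv2.COLOR_BGR2HSV)[y-3:y+4,x-3:x+4].tolist()[3])
    # expected tip by hypothesis (-.005,-.003,.040)
    for h in ([-.005,-.003,.04],[-.005,-.003,.042]):
        W=g0+np.array(h)@B; C=c["R"]@W+c["t"]; s=C[:2]/C[2]; K=c["intrinsics"]; s=s*(1+c["k1"]*(s@s)); print(h,K[:2,:2]@s+K[:2,2],C[2])
E
```

```text
[[0.43299999833106995, 0.4320000112056732, 0.4320000112056732, 0.4300000071525574, 0.42899999022483826, 0.4309999942779541, 0.4339999854564667], [0.43299999833106995, 0.4320000112056732, 0.4300000071525574, 0.4300000071525574, 0.4309999942779541, 0.4300000071525574, 0.4309999942779541], [0.43299999833106995, 0.4309999942779541, 0.4309999942779541, 0.4309999942779541, 0.4309999942779541, 0.4309999942779541, 0.4309999942779541], [0.43299999833106995, 0.4320000112056732, 0.4320000112056732, 0.4300000071525574, 0.4300000071525574, 0.4300000071525574, 0.4309999942779541], [0.5070000290870667, 0.43299999833106995, 0.4309999942779541, 0.4300000071525574, 0.4309999942779541, 0.4300000071525574, 0.43299999833106995], [0.5059999823570251, 0.5059999823570251, 0.4320000112056732, 0.4309999942779541, 0.43299999833106995, 0.5049999952316284, 0.5059999823570251], [0.5059999823570251, 0.5070000290870667, 0.5070000290870667, 0.5059999823570251, 0.5059999823570251, 0.5070000290870667, 0.4569999873638153]]
w1 0.43088552 [ 0.54509116 -0.0408023   0.11706994] [-0.0047 -0.0029  0.0427]
[[156, 17, 147], [1
[... 860 characters left out ...]
40000033378601, 0.382999986410141, 0.3840000033378601, 0.38600000739097595, 0.3889999985694885], [0.38600000739097595, 0.38600000739097595, 0.38499999046325684, 0.3840000033378601, 0.3869999945163727, 0.39100000262260437, 0.3930000066757202], [0.4569999873638153, 0.0, 0.4300000071525574, 0.4309999942779541, 0.4000000059604645, 0.39500001072883606, 0.3970000147819519]]
w2 0.3836746 [ 0.54642979 -0.04097194  0.11793906] [-0.0032 -0.0028  0.043 ]
[[160, 10, 160], [146, 13, 162], [146, 13, 160], [147, 14, 163], [156, 8, 155], [144, 14, 93], [131, 22, 94]]
[-0.005, -0.003, 0.04] [311.43025221 221.12627478] 0.38702280594939054
[-0.005, -0.003, 0.042] [310.59112552 221.37554937] 0.38522615225561835
```

```bash
cat >> nip.py <<'E'
TIP=np.array([.5458,-.041,.1147]); SEAT=TIP-.04*AX
QI=Rn.from_matrix(np.array([NX,-Y,-AX]).T).as_quat(); G=.042
def tcp(h,dx=0,dy=0): return SEAT+AX*(G+h)+NX*dx+Y*dy
E
sed -i 's/^if __name__.*/if __name__=="__main__" and 0:/' nip.py
python3 - <<'E'
from nip import *
print(SEAT,[inverse_kinematics(tcp(h),QI) for h in (.07,0)])
co=np.array([.4882,-.268,G]); a=-.5
up=co+[0,0,.08]
move_gripper(.055); move_ptp(up,down(a+np.pi/2)); servo_line(co,rate=.1)
move_gripper(0); print("gap",current_finger_gap(),current_force().round(1)); move_gripper(.055)
servo_line(up-[0,0,.015],rate=.2); move_ptp(up-[0,0,.015],down(a)); servo_line(co,rate=.1)
move_gripper(0); print("gap",current_finger_gap(),current_force().round(1),current_position())
servo_line(up+[0,0,.03],rate=.15); print("lifted",current_force().round(2),current_finger_gap())
move_ptp(tcp(.075),QI); print(current_position()-tcp(.075),current_force().round(2),current_clock())
for n in ["side","wrist","scene"]:
    c=capture(n); np.savez(n+"3.npz",**c); cv2.imwrite(f"pics/{n}3.png",c["image"])
s=cv2.imread("pics/side3.png")[190:310,280:400]; w=cv2.imread("pics/scene3.png")[150:270,220:340]
cv2.imwrite("pics/pre.png",np.hstack([cv2.resize(i,(400,400),interpolation=3) for i in (s,w)]))
E
```

```text
[ 0.56182303 -0.04404833  0.07817644] [array([-0.20801001,  0.11767893,  2.07826389,  0.01625679,  0.52578174,
       -0.03233265]), array([-0.20653149,  0.27500054,  2.09893928,  0.02217141,  0.34779552,
       -0.03776554])]
gap 0.03139715226211092 [ 0.  -0.1  4. ]
gap 0.03151542806712436 [-0.6 -0.1  3.7] [ 0.48848324 -0.2681884   0.04240632]
lifted [-0.24  0.41 -1.36] 0.031587504985867675
[ 7.28700979e-04 -5.82322906e-04 -5.62756150e-06] [ 0.26 -1.04 -1.3 ] 19.6417
```

View pics/pre.png

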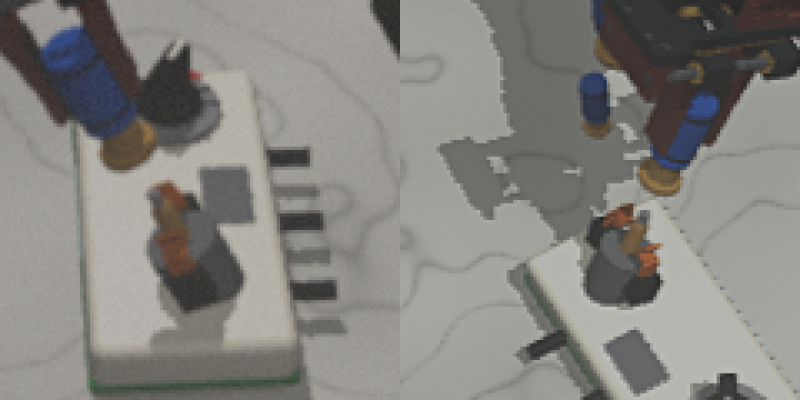

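The side and scene views show the coupler held with its axis in line with the tilted nipple, and the pin tip (158,190 in the left half) lying on the extended axis. Inserting in guarded steps.

```bash
python3 - <<'E'
from nip import *
def rep(t):
    e=B@(np.array(current_position())-SEAT-AX*G); F=B@current_force(); print(t,"pos mm",(e*1e3).round(1),"F",F.round(1),"T",(B@current_torque()).round(2),"gap",round(float(current_finger_gap()),4),round(current_clock(),2))
rep("pre")
for h in (.045,.036,.03,.026,.022):
    hit=servo_line(tcp(h),QI,rate=.04,contact_N=8); rep((h,hit))
    if hit: break
E
```

```text
pre pos mm [ 1.3 -1.1 74.5] F [ 0.1 -0.7 -0.8] T [0.03 0.24 0.01] gap 0.0315 19.79
(0.045, False) pos mm [ 0.1  0.  45.1] F [-0.6  0.1 -0.7] T [0.   0.2  0.03] gap 0.0313 20.69
(0.036, False) pos mm [-0.3 -0.  35.7] F [ 0.3 -0.6 -0.7] T [ 0.    0.21 -0.02] gap 0.0323 21.07
(0.03, False) pos mm [-0.2  0.  29.7] F [-0.4 -0.2 -1.4] T [-0.02  0.19  0.01] gap 0.0316 21.37
(0.026, False) pos mm [-0.2  0.  25.8] F [-0.1  0.7 -1.8] T [-0.02  0.19  0.04] gap 0.0315 21.62
(0.022, False) pos mm [ 0.  -0.1 21.8] F [ 0.9 -1.4 -1.7] T [-0.32  0.2  -0.04] gap 0.0315 21.87
```

```bash
cat > rep.py <<'E'
from nip import *
def rep(t):
    e=B@(np.array(current_position())-SEAT-AX*G); F=B@current_force(); print(t,"pos mm",(e*1e3).round(1),"F",F.round(1),"T",(B@current_torque()).round(2),"gap",round(float(current_finger_gap()),4),round(current_clock(),2))
E
python3 - <<'E'
from rep import *
for h in (.018,.015,.012,.009,.007,.005,.003,.0015,0):
    hit=servo_line(tcp(h),QI,rate=.03,contact_N=30); rep((h,hit))
    if hit: break
E
```

```text
(0.018, False) pos mm [ 0.2 -0.  17.9] F [ 0.3 -1.6  0. ] T [-0.19  0.15 -0.03] gap 0.0315 22.15
(0.015, False) pos mm [ 0.1 -0.  14.9] F [-0.1 -0.2  1.7] T [-0.18  0.09  0.05] gap 0.0316 22.4
(0.012, False) pos mm [ 0.1 -0.  11.8] F [ 0.4 -0.7 -2.1] T [-0.21  0.   -0.01] gap 0.0315 22.65
(0.009, False) pos mm [-0.  -0.   8.7] F [ 0.1 -0.7 -3.6] T [-0.21 -0.01  0.02] gap 0.0314 22.9
(0.007, False) pos mm [-0.1 -0.   6.9] F [-0.9 -0.3  1.3] T [-0.15  0.11 -0.  ] gap 0.0314 23.15
(0.005, False) pos mm [-0.1 -0.   4.7] F [-0.7 -0.2 -4.1] T [-0.16  0.09  0.01] gap 0.0316 23.4
(0.003, False) pos mm [-0.   0.   3.1] F [ 0.5 -1.1  5.7] T [-0.15  0.29  0.04] gap 0.0317 23.65
(0.0015, False) pos mm [0.  0.  1.8] F [-0.6 -1.4  6.8] T [-0.17  0.26  0.  ] gap 0.0313 23.9
(0, False) pos mm [-0.   0.1  0.5] F [-0.7  0.1  8.5] T [-0.16  0.28  0.01] gap 0.0315 24.15
```

```bash
python3 - <<'E'
from rep import *
for h in (-.001,-.002,-.003):
    hit=servo_line(tcp(h),QI,rate=.02,contact_N=10); rep((h,hit))
    if hit or (B@current_force())[2]>16: break
sleep(.3); rep("rest")
for n in ["side","scene","wrist"]:
    c=capture(n); np.savez(n+"4.npz",**c); cv2.imwrite(f"pics/{n}4.png",c["image"])
s=cv2.imread("pics/side4.png")[220:300,300:380]; w=cv2.imread("pics/scene4.png")[175:255,245:325]
cv2.imwrite("pics/fin.png",np.hstack([cv2.resize(i,(400,400),interpolation=3) for i in (s,w)]))
E
```

```text
(-0.001, False) pos mm [0.  0.1 0.1] F [-2.6 -1.1 21.4] T [-0.21  0.49  0.03] gap 0.0315 24.4
rest pos mm [0.  0.1 0.1] F [-1.3 -1.7 20.6] T [-0.17  0.48  0.04] gap 0.0314 24.7
```

View pics/fin.png

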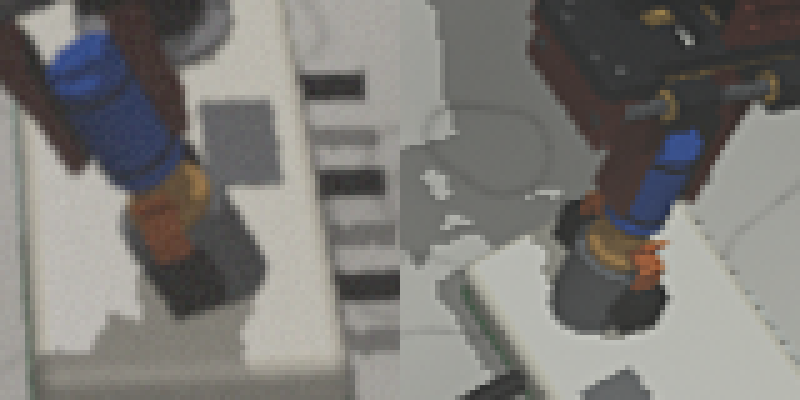

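The coupler sits square, with its flange down on the grey seat and the orange latches over the flange on both sides. The stop is hard, at 0.1 mm from the predicted home height. One check of the dial, then I'll hand in.

```bash
python3 - <<'E'
from rep import *
for n in ["side","scene"]:
    c=dict(np.load(n+"4.npz")); P,uv=cloud(c,np.ones((480,640),bool))
    b=(np.hypot(P[:,0]-.593,P[:,1]-.103)<.024)&(P[:,2]>.08)&(P[:,2]<.1)
    if b.sum()>10: print(n,b.sum(),cv2.minAreaRect((P[b,:2]*1000).astype(np.float32)))
rep("before"); close_job(); rep("after")
E
```

```text
side 35 ((592.1336059570312, 101.59774017333984), (39.293235778808594, 12.040677070617676), 53.47690963745117)
scene 98 ((595.5223999023438, 101.60462951660156), (42.064353942871094, 11.903730392456055), 47.911441802978516)
before pos mm [0.  0.1 0.1] F [-3.1 -0.9 20.9] T [-0.2   0.47  0.05] gap 0.0315 24.85
the job is handed in; nothing more can be done
the job is handed in; nothing more can be done
```

I turned the dial to the red mark, then pushed the middle-sized coupler onto the nipple and handed the job in with it still gripped and pressed home. That took about 25 s of the 54 s allowed, and the hand-in reported no verdict.

**Last checks:**
- **Dial:** the close wrist view after turning gave the bar at 49.6° against a target of 49.2°, and the pointer visibly aimed at the red tab. At the end the two far cameras read 47.9° (scene) and 53.5° (side). They disagree with each other. The scene value is within the 0.1 rad tolerance. The side value is about 4.3° (0.075 rad) off, also within it, but that view caught only 35 points of a partly hidden bar.
- **Coupler:** it met a hard stop with the tool 0.1 mm from the predicted home height and at most 0.1 mm off axis sideways. The gripper held an axial push of about 21 N. The final pictures show the flange down on the seat.
- **Latches:** I had no direct latch reading. That they are shut is inferred from the pictures and from the coupler's foot being fully on the seat. The axial force while passing them was lower than the 15 N I expected.
- **Other objects:** the arm was never sent near the spoon rest, strainer, clothes peg or tea caddy. I did not measure their positions again at the end.

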